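Hold the lamp tester's mirror flap at its balance point

ROBOT

A 6-joint arm with a two-finger parallel gripper is mounted at the origin on a cart in front of the work surface, level with it; the furniture and walls round the work are solid. World frame = base frame: x ahead of the robot, y to its left, z up, the work surface at z = 0. Lengths are in mm, angles in rad, forces in N, time in s.
With the tool pointing down it reaches from about 400 to 925 mm from the base axis. Payload 12.5 kg.
Tool frame: the origin (TCP) lies between the finger pads, 19 mm behind the fingertips; this is the grasp point; z points along the fingers, y is the line along which they close (so a half turn about z gives the same grasp; the last joint's range is limited). The gripper opens to 95 mm and grips with 3 to 60 N. Pads are 20 mm wide; open, the fingers measure 119 mm over their backs; the gripper's body (75 mm by 180 mm) begins 59 mm behind the grasp point.
Start: joints at [1.116, 0.491, 1.559, -0, 1.092, -0.106], TCP at [213.59, 587.387, 233.461] pointing down, gripper open.
Joint ranges: [-3.1, 3.1], [-0.84, 2.19], [0.05, 2.79], [-1.13, 4.28], [0.06, 2.93], [-2.69, 2.69]. Speed limits (rad/s): [2.22, 2.22, 2.79, 3.14, 3.14, 3.14].

INTERFACE

Orientations are given as a 3x3 rotation matrix whose columns are the frame's x, y, z axes.
In Python, from plant import status, capture, close_job gives the robot as it stands.
- The arm moves only by the shell command python3 -m crank 'ROWS' [FORCE]. ROWS is JSON, a list of rows, each an object with "gripper": the opening, from -1 (shut) to 1 (fully open); "travel": the shift along the world's x, y, z scaled (see below), a list of three; "yaw": the turn about the world's z scaled (see below). A call has 1 to 10 rows; each row is the pose to reach, as a shift and turn from the pose commanded when the call began; what a row does not reach only later rows make up. The controller multiplies each number of a shift by 500 mm and each number of a turn by 2 rad. A row lasts 1/12 s, in which the tool goes at most 41.7 mm and 7.16 degrees, less where a joint would pass 70% of its speed; a pose out of reach is approached as far as the arm can. A call with a number of a shift or a turn outside -1 to 1 is refused whole. A call with a gripper value outside its range is refused whole. The fingers move at their own pace and stop on an object; FORCE is the grip in N (left out, the last holds). Time passes only in rows, so rows that repeat a pose let the fingers close. It gives the time, the measured TCP pose, the force, the opening and the grip force at its end, in the units of the state.
- status.state(): the state, without advancing time (a new reading comes with each control period).
- capture(name): name is "scene" or "side" or "wrist"; returns a dict with "img" (400x640x3 uint8, red, green, blue), "camera_matrix" (3x3 intrinsics, pixels), "position" and "orientation" of the camera in the world. Camera axes: x right, y up, looking along -z (the intrinsics and any distortion apply to the point x, -y, -z); pixel columns grow to the right and rows downward; lengths in mm; the calibration is good to about 2 mm. A picture is of the moment at which its call begins. There is no depth.
- close_job(): hands the job in; it is judged then, once.
The state is a dict: "t": time; "q": joint angles; "qd": joint speeds; "joint_efforts": joint torques, N m; "tool_pos": TCP position; "orientation": TCP orientation; "force": force on the tool from outside, world axes, zero at the start; "ft_torque": the same for the moment, N m; "width": finger opening in mm; "finger_force": force on a finger pad.
Only numpy, scipy, OpenCV 4.12 (cv2) and the standard library are available. Lean on these libraries where they do the work, as an engineer would, in place of code of your own. Each camera call takes 0.05 s, during which the arm holds its last target. There are 200 camera calls.

TASK

The lamp tester on the table is about to be zeroed. Lift its loose blue dust cover off by the black knob and set it down upright in the middle of the green rubber mat, without dropping it, and let go of it. Then take the mirror flap by its red knob, swing it up to its balance point, where it stands upright and would fall neither way, never letting it go over to the far side, and finish still holding the red knob in the gripper with the flap steady there; leave the flashlight, gas meter and mug where they are.

Things in the scene. Friction and masses are not known exactly. Their poses are not given: they have to be found in the camera images.
- tester: lamp tester, a grey flat box 250 x 150 mm, 40 mm high, fixed. Origin under its centre on the table; x runs from its front panel (display, amber lamp port, two keys) to its back, y along the flap's hinge, z up. On top a dark ledge 186 x 102 mm, 3 mm high, locates the cover; two hinge cheeks (tops 63 mm above the table) carry the flap
- cover: loose blue dust cover, an upside-down open box 200 (x) x 116 (y) x 74 mm, 4 mm walls, 0.25 kg, standing on the tester over the flap, x and y along the tester's. Origin at the centre of its open underside (40 mm above the table at the start), z up. It has 3 mm play round the ledge; raise it 75 mm or more before moving it sideways, to clear the flap
- cover_knob (a point): middle of the round black knob on top of the cover: 28 mm across, 22 mm high, its middle 99 mm above the cover's underside and 25 mm above the cover's top face, on a stem 14 mm across. Axes as the cover's
- mat: green rubber mat 260 (x) x 180 (y) x 4 mm, fixed on the table, beside the tester on one side or the other. Origin at the centre of its underside (table height); x along its long side
- flap (a joint): angle of the mirror flap (rad): 0 lying against its front stop, leaning 1.1 rad from upright to the tester's -x side; 1.1 standing upright, its balance point; 2.2 lying against its back stop on the +x side. It pivots about the tester's y; 0.16 kg, hardly any friction, no spring: let go anywhere but upright it falls to a stop
- flap_hinge (a point): middle of the flap's hinge line, 55 mm above the table at the tester's centre; axes as the tester's
- flap_knob (a point): middle of the red knob at the flap's tip, 90 mm from the hinge: a cylinder 20 mm long along the tester's y, 18 mm across, on an 8 mm stem; the mirror plate (70 x 6 mm) ends 50 mm from the hinge. At joint 0 it is 80 mm to -x of the hinge, 96 mm above the table; upright 145 mm up. Gripped from above on its flat ends (closing along the tester's y) it turns between the pads as the flap swings
- flashlight: black flashlight lying on the table, 29 x 114 x 29 mm; origin under its centre; bystander
- gas_meter: yellow gas meter lying on the table, 112 x 62 x 32 mm; origin under its centre; bystander
- mug: purple mug, 86 x 125 x 96 mm; origin under its centre; bystander

How it is judged (in metres and radians):
On the way, in this order (a step that is already met when the one before it is completed fails the run):
1. the cover stands upright on the mat, let go (horizontal distance between cover and mat below 0.04 m and height (world z) of cover below 0.009 m and angle between cover's own z axis and vertical below 0.08 rad and linear speed of cover below 0.03 m/s and contact force between the fingers and cover below 0.1 N), for 0.2 s.
2. the flap stands at its balance point, held by the fingers (value of joint flap between 1 and 1.2 rad and contact force between the fingers and flap above 1 N), for 0.2 s.
At the end, for the whole second after the job is handed in: the fingers hold the flap's red knob (more than 1 N, TCP within 30 mm of it) with the flap still and within 0.1 rad of upright; the cover stands upright on the mat, its centre within 40 mm of the mat's, not touched (all of step 2 and velocity of joint flap between -0.1 and 0.1 rad/s and distance between the grasp point and flap_knob below 0.03 m and horizontal distance between cover and mat below 0.04 m and height (world z) of cover below 0.009 m and angle between cover's own z axis and vertical below 0.08 rad and contact force between each of the arm, the fingers and cover below 0.1 N); the arm keeps its last pose, push and grip.
It fails at once if the flap went over towards the far side (value of joint flap above 1.5 rad).
It fails at once if the cover was dropped: more than 25 mm above the mat with nothing carrying it (height (world z) of cover above 0.029 m and contact force between cover and anything else below 0.02 N).
It fails at once if a bystander was moved more than 30 mm (distance of any of flashlight, gas_meter, mug from where it was at the start of the episode above 0.03 m).
It also fails if it takes over 58 s, if anything falls off the work surface, if the arm or the gripper's body presses on something with over 40 N, if the wrist force passes 120 N, or if a joint passes its speed limit or range.

## Working session

There is one attempt and no reset: what is moved stays moved. The work goes in short steps, Python scripts to look and compute and a shell command to move; the robot and the scene stay as the last step left them, time stands still between calls to the robot, and variables do not carry over. Pictures are saved under pics/ and viewed, at most 10 in all, crops included, and the job is handed in when it is done.

```bash
ls; mkdir -p pics; python3 - <<'E'
from plant import status, capture
import cv2, numpy as np, pickle
s=status.state();print({k:np.round(v,3).tolist() for k,v in s.items()})
d={}
for n in("scene","side","wrist"):
    c=capture(n);d[n]=c;cv2.imwrite(f"pics/{n}0.png",c["img"][:,:,::-1])
    print(n,np.round(c["camera_matrix"],1).tolist(),np.round(c["position"],1),np.round(c["orientation"],3).tolist(),[k for k in c])
pickle.dump(d,open("caps0.pkl","wb"))
E
```

```text
pics
{'t': 0.0, 'q': [1.116, 0.492, 1.559, -0.0, 1.092, -0.106], 'qd': [0.0, -0.001, 0.001, 0.001, 0.001, -0.0], 'joint_efforts': [0.001, -61.264, -25.819, 0.069, 0.048, -0.0], 'tool_pos': [213.471, 587.169, 232.85], 'orientation': [[-0.94, 0.342, -0.0], [0.342, 0.94, -0.001], [0.0, -0.001, -1.0]], 'force': [-0.26, 0.316, 0.457], 'ft_torque': [0.047, -0.042, 0.002], 'finger_force': 0.0, 'width': 94.762}
scene [[432.7, 0.0, 323.9], [0.0, 432.7, 203.4], [0.0, 0.0, 1.0]] [-378.6 -559.6 1083.2] [[0.58, 0.505, -0.639], [-0.814, 0.376, -0.442], [0.017, 0.777, 0.629]] ['img', 'camera_matrix', 'position', 'orientation']
side [[505.7, 0.0, 329.8], [0.0, 505.7, 195.9], [0.0, 0.0, 1.0]] [ 365.9 1696.4  818.2] [[-0.988, 0.05, -0.144], [-0.152, -0.41, 0.9], [-0.014, 0.911, 0.412]] ['img', 'camera_matrix', 'position', 'orientation']
wrist [[352.0, 0.0, 315.6], [0.0, 352.0, 197.6], [0.0, 0.0, 1.0]] [147.6 610.5 385.4] [[0.341, -0.911, -0.231], [0.94, 0.33, 0.085], [-0.001, -0.246, 0.969]] ['img', 'camera_matrix', 'position', 'orientation']
```

View pics/scene0.png

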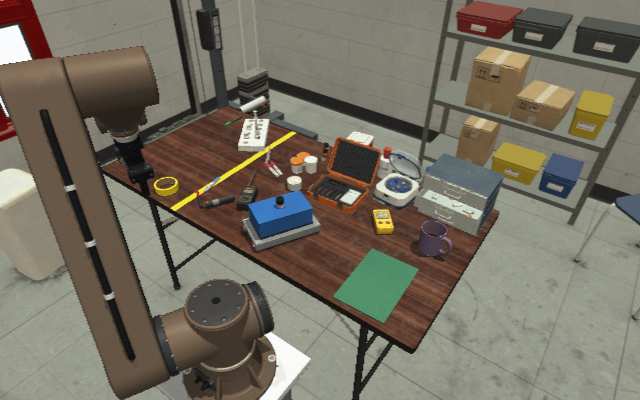

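View pics/side0.png

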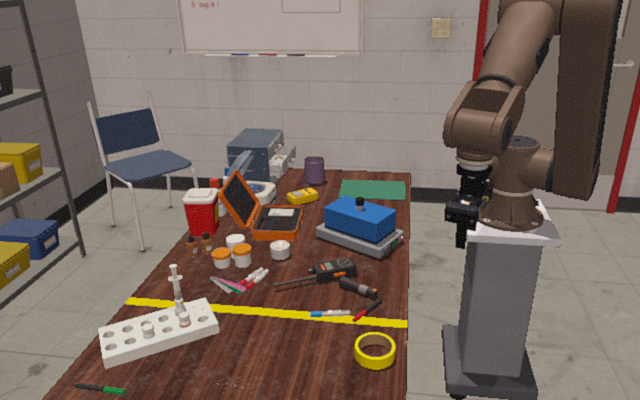

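Scene view: cover (blue) at about (280,215) with the black knob at (279,202). The mat is at (377,285), the gas meter at (383,222), the mug at (433,240) and the flashlight at (218,201). I'll fit the cover and mat poses to their colour silhouettes in both views.

```bash
cat > vis.py <<'E'
import cv2, numpy as np
from scipy.optimize import minimize
def project(c,P):
    p=(np.atleast_2d(P)-c["position"])@np.array(c["orientation"])
    p=p*[1,-1,-1]; q=p@np.array(c["camera_matrix"]).T
    return q[:,:2]/q[:,2:]
def ray(c,uv,z):
    K=np.array(c["camera_matrix"]);d=np.linalg.inv(K)@[uv[0],uv[1],1]
    d=np.array(c["orientation"])@(d*[1,-1,-1]);p=np.array(c["position"])
    return p+d*(z-p[2])/d[2]
def box(x,y,a,size,z0):
    s=np.array([[i,j,k] for i in(-.5,.5) for j in(-.5,.5) for k in(0,1)])*size
    R=np.array([[np.cos(a),-np.sin(a),0],[np.sin(a),np.cos(a),0],[0,0,1]])
    return s@R.T+[x,y,z0]
def mask(c,lo,hi):
    m=cv2.inRange(cv2.cvtColor(c["img"],cv2.COLOR_RGB2HSV),lo,hi)
    n,l,st,_=cv2.connectedComponentsWithStats(m)
    return l,st
def blob(c,lo,hi,near):
    l,st=mask(c,lo,hi);w=l[max(0,near[1]-6):near[1]+7,max(0,near[0]-6):near[0]+7];k=np.bincount(w[w>0]).argmax()
    cs,_=cv2.findContours((l==k).astype(np.uint8),0,2)
    m=np.zeros(l.shape,np.uint8);cv2.drawContours(m,[cv2.convexHull(max(cs,key=len))],-1,1,-1);return m
def iou(p,views,size,z0):
    r=0
    for c,m in views:
        h=cv2.convexHull((project(c,box(*p,size,z0))).astype(np.float32))
        g=np.zeros((1600,2560),np.uint8);cv2.fillConvexPoly(g,np.round(h*4+1.5).astype(int),1)
        M=cv2.resize(m,(2560,1600),interpolation=0)
        r+=(g&M).sum()/((g|M).sum())
    return -r/len(views)
def fit(p0,views,size,z0):
    f=lambda q:iou((q[0],q[1],q[2]/100),views,size,z0)
    b=None
    for a in p0[2]:
        x=[p0[0],p0[1],a*100];S=np.array([x,[x[0]+30,x[1],x[2]],[x[0],x[1]+30,x[2]],[x[0],x[1],x[2]+20]])
        r=minimize(f,x,method="Nelder-Mead",options=dict(initial_simplex=S,xatol=.1,fatol=1e-4))
        if b is None or r.fun<b.fun:b=r
    return b.x[0],b.x[1],b.x[2]/100,b.fun
E
python3 - <<'E'
import pickle;from vis import *
d=pickle.load(open("caps0.pkl","rb"));sc,si=d["scene"],d["side"]
for u in[(279,202),(377,285),(383,222),(433,250),(218,201)]:print(u,sc["img"][u[1],u[0]],ray(sc,u,0).round())
k=ray(sc,(279,202),139);print("knob scene",k, "side", ray(si,(360,205),139))
B=((100,120,40),(125,255,255));G=((60,80,30),(90,255,255))
for nm,(lo,hi),n1,n2,size,z in[("cover",B,(280,216),(358,222),(200,116,74),40),("mat",G,(377,285),(372,189),(260,180,4),0)]:
    m1=blob(sc,lo,hi,n1);m2=blob(si,lo,hi,n2);print(nm,m1.sum(),m2.sum())
    o=ray(sc,n1,z)
    A=np.arange(0,3.14,.4)
    for v in([(sc,m1)],[(si,m2)],[(sc,m1),(si,m2)]):print(np.round(fit((o[0],o[1],A),v,size,z),3))
E
```

```text
(279, 202) [16 17 18] [621. 351.   0.]
(377, 285) [ 82 146 107] [ 482. -179.    0.]
(383, 222) [241 209  78] [764. -43.   0.]
(433, 250) [73 61 74] [ 738. -259.    0.]
(218, 201) [122 116 107] [482. 549.   0.]
knob scene [493.02657745 233.92102385 139.        ] side [499.2171538  271.10557282 139.        ]
cover 2115 2416
[ 5.05279e+02  2.43976e+02 -5.00000e-01 -9.65000e-01]
[ 5.04555e+02  2.37440e+02 -4.95000e-01 -9.69000e-01]
[504.251 240.891   2.625  -0.956]
mat 3492 1211
[ 4.91178e+02 -1.73232e+02  4.50000e-02 -9.82000e-01]
[ 492.272 -172.198    3.19    -0.963]
[ 4.91178e+02 -1.73060e+02  4.40000e-02 -9.72000e-01]
```

Cover at about (505,241), yaw -0.5 (mod π). Mat at about (491,-173), yaw 0.044. Next I'll move above the knob and refine with the wrist camera.

```bash
python3 -m crank '[{"gripper":1,"travel":[0.29,-0.34,0],"yaw":-0.03},{"gripper":1,"travel":[0.58,-0.69,0.02],"yaw":-0.075},{"gripper":1,"travel":[0.58,-0.69,0.02],"yaw":-0.075},{"gripper":1,"travel":[0.58,-0.69,0.02],"yaw":-0.075},{"gripper":1,"travel":[0.58,-0.69,0.02],"yaw":-0.075},{"gripper":1,"travel":[0.58,-0.69,0.02],"yaw":-0.075},{"gripper":1,"travel":[0.58,-0.69,0.02],"yaw":-0.075},{"gripper":1,"travel":[0.58,-0.69,0.02],"yaw":-0.075},{"gripper":1,"travel":[0.58,-0.69,0.02],"yaw":-0.075},{"gripper":1,"travel":[0.58,-0.69,0.02],"yaw":-0.075}]' 20
python3 -m crank '[{"gripper":1,"travel":[0.02,-0.03,0],"yaw":0},{"gripper":1,"travel":[0.02,-0.03,0],"yaw":0},{"gripper":1,"travel":[0.02,-0.03,0],"yaw":0},{"gripper":1,"travel":[0.02,-0.03,0],"yaw":0}]'
python3 - <<'E'
from vis import *;from plant import status, capture
import pickle
c=capture("wrist");pickle.dump(c,open("w1.pkl","wb"));cv2.imwrite("pics/w1.png",c["img"][:,:,::-1]);print(status.state()["tool_pos"])
E
```

```text
t: 0.98
tool_pos: [482.6, 266.7, 242.7]
orientation: [[-0.878, 0.478, -0.0], [0.478, 0.878, 0.0], [0.0, 0.0, -1.0]]
force: [0.8, 0.8, -0.2]
width: 95.2
finger_force: 0.0
t: 1.32
tool_pos: [491.1, 254.1, 242.5]
orientation: [[-0.878, 0.478, -0.001], [0.478, 0.878, 0.0], [0.0, -0.0, -1.0]]
force: [-0.2, 0.6, -0.0]
width: 95.1
finger_force: 0.0
[490.88339344 254.43609709 242.57460603]
```

View pics/w1.png

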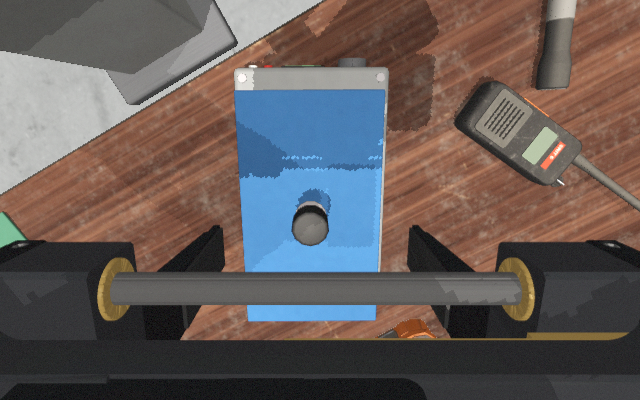

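Wrist view: knob top disc at about (310,227). The front panel, with red keys and lamp port, is at the image top, so tester x points down the image and the yaw is -0.5.

```bash
python3 - <<'E'
from vis import *;import pickle
c=pickle.load(open("w1.pkl","rb"))
g=cv2.cvtColor(c["img"],cv2.COLOR_RGB2GRAY)
for uv in[(310,227)]:print(ray(c,uv,150))
for p in[(505,241,-.5),(504,242,-.5)]:print(project(c,box(*p,(200,116,74),40)).round().tolist(),project(c,[[p[0],p[1],150],[p[0],p[1],139]]).round())
l=blob(c,(95,100,40),(125,255,255),(280,250));ys,xs=np.where(l);print(xs.min(),xs.max(),ys.min(),ys.max())
for r in(100,130,200,250,310):x=np.where(l[r])[0];print(r,x.min(),x.max())
dk=(g[190:260,270:350]<120).astype(np.uint8);print(cv2.moments(dk)["m10"]/dk.sum()+270)
for r in range(195,250,5):
    x=np.where(dk[r-190])[0];print(r,x.min()+270 if len(x) else 0,x.max()+270 if len(x) else 0)
E
```

```text
[501.62904475 242.76953813 150.        ]
[[252.0, 96.0], [235.0, 92.0], [371.0, 96.0], [386.0, 93.0], [259.0, 283.0], [247.0, 323.0], [364.0, 283.0], [375.0, 323.0]] [[310. 232.]
 [310. 227.]]
[[252.0, 94.0], [235.0, 90.0], [372.0, 94.0], [387.0, 91.0], [260.0, 282.0], [247.0, 321.0], [364.0, 282.0], [375.0, 322.0]] [[311. 230.]
 [311. 225.]]
234 384 90 272
100 234 384
130 236 383
200 240 380
250 243 378Traceback (most recent call last):
  File "<stdin>", line 7, in <module>
    return umr_minimum(a, axis, None, out, keepdims, initial, where)
ValueError: zero-size array to reduction operation minimum which has no identity
```

```bash
python3 -m crank '[{"gripper":1,"travel":[0.024,-0.024,0],"yaw":0},{"gripper":1,"travel":[0.024,-0.024,-0.07],"yaw":0},{"gripper":1,"travel":[0.024,-0.024,-0.13],"yaw":0},{"gripper":1,"travel":[0.024,-0.024,-0.18],"yaw":0},{"gripper":1,"travel":[0.024,-0.024,-0.204],"yaw":0},{"gripper":1,"travel":[0.024,-0.024,-0.204],"yaw":0},{"gripper":1,"travel":[0.024,-0.024,-0.204],"yaw":0},{"gripper":1,"travel":[0.024,-0.024,-0.204],"yaw":0}]' 15
python3 -m crank '[{"gripper":-0.4,"travel":[0,0,0],"yaw":0},{"gripper":-0.6,"travel":[0,0,0],"yaw":0},{"gripper":-1,"travel":[0,0,0],"yaw":0},{"gripper":-1,"travel":[0,0,0],"yaw":0},{"gripper":-1,"travel":[0,0,0],"yaw":0},{"gripper":-1,"travel":[0,0,0],"yaw":0},{"gripper":-1,"travel":[0,0,0],"yaw":0},{"gripper":-1,"travel":[0,0,0],"yaw":0},{"gripper":-1,"travel":[0,0,0],"yaw":0},{"gripper":-1,"travel":[0,0,0],"yaw":0}]' 15
```

```text
t: 2.03
tool_pos: [503.7, 242.4, 141.7]
orientation: [[-0.879, 0.477, 0.001], [0.477, 0.879, 0.001], [-0.001, 0.001, -1.0]]
force: [0.7, 0.5, -0.0]
width: 95.3
finger_force: 0.0
t: 2.87
tool_pos: [503.7, 241.5, 140.6]
orientation: [[-0.878, 0.478, 0.0], [0.478, 0.878, 0.0], [0.0, 0.0, -1.0]]
force: [0.6, 0.8, 0.4]
width: 34.0
finger_force: 0.0
```

```bash
python3 -m crank '[{"gripper":-1,"travel":[0,0,0],"yaw":0},{"gripper":-1,"travel":[0,0,0],"yaw":0},{"gripper":-1,"travel":[0,0,0],"yaw":0},{"gripper":-1,"travel":[0,0,0],"yaw":0},{"gripper":-1,"travel":[0,0,0],"yaw":0},{"gripper":-1,"travel":[0,0,0],"yaw":0}]' 25
python3 -m crank '[{"gripper":-1,"travel":[0,0,0.01],"yaw":0},{"gripper":-1,"travel":[0,0,0.02],"yaw":0},{"gripper":-1,"travel":[0,0,0.035],"yaw":0},{"gripper":-1,"travel":[0,0,0.05],"yaw":0},{"gripper":-1,"travel":[0,0,0.07],"yaw":0},{"gripper":-1,"travel":[0,0,0.09],"yaw":0},{"gripper":-1,"travel":[0,0,0.11],"yaw":0},{"gripper":-1,"travel":[0,0,0.13],"yaw":0},{"gripper":-1,"travel":[0,0,0.16],"yaw":0},{"gripper":-1,"travel":[0,0,0.18],"yaw":0}]'
```

```text
t: 3.37
tool_pos: [503.6, 241.5, 140.6]
orientation: [[-0.878, 0.478, -0.0], [0.478, 0.878, 0.0], [0.0, 0.0, -1.0]]
force: [0.5, 0.2, -1.9]
width: 27.6
finger_force: 25.0
t: 4.2
tool_pos: [503.8, 241.6, 232.5]
orientation: [[-0.878, 0.478, 0.001], [0.478, 0.878, 0.0], [-0.001, 0.001, -1.0]]
force: [-0.0, 0.4, -2.6]
width: 27.5
finger_force: 25.0
```

```bash
python3 -m crank '[{"gripper":-1,"travel":[0,-0.015,0.01],"yaw":0},{"gripper":-1,"travel":[0,-0.05,0.01],"yaw":0.01},{"gripper":-1,"travel":[0,-0.1,0.01],"yaw":0.03},{"gripper":-1,"travel":[0,-0.15,0.01],"yaw":0.06},{"gripper":-1,"travel":[0,-0.2,0.01],"yaw":0.09},{"gripper":-1,"travel":[0,-0.25,0.01],"yaw":0.12},{"gripper":-1,"travel":[0,-0.3,0.01],"yaw":0.15},{"gripper":-1,"travel":[0,-0.35,0.01],"yaw":0.18},{"gripper":-1,"travel":[0,-0.4,0.01],"yaw":0.21},{"gripper":-1,"travel":[0,-0.45,0.01],"yaw":0.24}]'
python3 -m crank '[{"gripper":-1,"travel":[-0.005,-0.05,0],"yaw":0.01},{"gripper":-1,"travel":[-0.01,-0.1,0],"yaw":0.02},{"gripper":-1,"travel":[-0.015,-0.15,0],"yaw":0.025},{"gripper":-1,"travel":[-0.02,-0.2,0],"yaw":0.03},{"gripper":-1,"travel":[-0.024,-0.25,0],"yaw":0.03},{"gripper":-1,"travel":[-0.024,-0.29,0],"yaw":0.03},{"gripper":-1,"travel":[-0.024,-0.32,0],"yaw":0.03},{"gripper":-1,"travel":[-0.024,-0.34,0],"yaw":0.03},{"gripper":-1,"travel":[-0.024,-0.35,0],"yaw":0.03},{"gripper":-1,"travel":[-0.024,-0.35,0],"yaw":0.03}]'
python3 - <<'E'
from vis import *;from plant import status, capture
import pickle
c=capture("scene");pickle.dump(c,open("s2.pkl","wb"));cv2.imwrite("pics/s2.png",cv2.resize(c["img"][150:340,200:480,::-1],None,fx=2.8,fy=2.8));s=status.state();print(s["tool_pos"],s["q"])
m=capture("side");pickle.dump(m,open("si2.pkl","wb"))
E
```

```text
t: 5.03
tool_pos: [503.1, 14.9, 235.6]
orientation: [[-1.0, 0.016, -0.0], [0.016, 1.0, 0.0], [0.0, 0.0, -1.0]]
force: [0.1, 0.8, -2.3]
width: 27.4
finger_force: 25.0
t: 5.87
tool_pos: [491.4, -159.1, 235.5]
orientation: [[-0.999, -0.04, -0.0], [-0.04, 0.999, 0.0], [0.0, 0.0, -1.0]]
force: [-0.9, -0.1, -2.3]
width: 27.1
finger_force: 25.0
[ 491.45047111 -158.43060273  235.54368064] [-4.39922369e-01  3.34919935e-01  1.81899243e+00  2.27365700e-04
  9.88076864e-01 -2.05154320e+00]
```

View pics/s2.png

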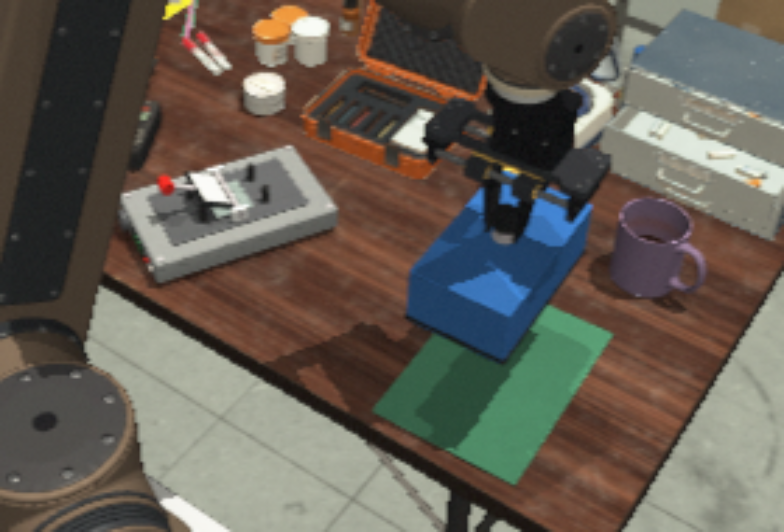

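The cover hangs level and lines up with the mat. The flap is exposed, with the red knob at crop pixel (166,184) on the -x side. I'll lower the cover.

```bash
python3 -m crank '[{"gripper":-1,"travel":[0,-0.015,0],"yaw":0},{"gripper":-1,"travel":[0,-0.029,-0.02],"yaw":0},{"gripper":-1,"travel":[0,-0.029,-0.06],"yaw":0},{"gripper":-1,"travel":[0,-0.029,-0.1],"yaw":0},{"gripper":-1,"travel":[0,-0.029,-0.14],"yaw":0},{"gripper":-1,"travel":[0,-0.029,-0.18],"yaw":0},{"gripper":-1,"travel":[0,-0.029,-0.21],"yaw":0},{"gripper":-1,"travel":[0,-0.029,-0.23],"yaw":0},{"gripper":-1,"travel":[0,-0.029,-0.245],"yaw":0},{"gripper":-1,"travel":[0,-0.029,-0.25],"yaw":0}]'
python3 -m crank '[{"gripper":-1,"travel":[0,0,0],"yaw":0},{"gripper":-1,"travel":[0,0,-0.003],"yaw":0},{"gripper":-1,"travel":[0,0,-0.006],"yaw":0},{"gripper":-1,"travel":[0,0,-0.008],"yaw":0},{"gripper":-1,"travel":[0,0,-0.008],"yaw":0},{"gripper":-1,"travel":[0,0,-0.008],"yaw":0}]'
```

```text
t: 6.8
tool_pos: [491.4, -172.9, 109.5]
orientation: [[-0.999, -0.041, -0.001], [-0.041, 0.999, 0.001], [0.001, 0.001, -1.0]]
force: [-0.0, 0.5, -2.9]
width: 27.3
finger_force: 25.0
t: 7.3
tool_pos: [491.7, -173.0, 106.9]
orientation: [[-0.999, -0.041, 0.0], [-0.041, 0.999, -0.0], [-0.0, -0.0, -1.0]]
force: [-0.2, -0.2, -2.1]
width: 27.6
finger_force: 25.0
```

Still hanging (about -2.3 N), so I'll go down a little more.

```bash
python3 -m crank '[{"gripper":-1,"travel":[0,0,-0.003],"yaw":0},{"gripper":-1,"travel":[0,0,-0.005],"yaw":0},{"gripper":-1,"travel":[0,0,-0.005],"yaw":0},{"gripper":-1,"travel":[0,0,-0.005],"yaw":0}]'
```

```text
t: 7.63
tool_pos: [491.7, -172.9, 104.5]
orientation: [[-0.999, -0.041, 0.0], [-0.041, 0.999, -0.0], [-0.0, -0.0, -1.0]]
force: [-0.5, 1.0, 5.4]
width: 27.5
finger_force: 25.0
```

Contact: the vertical force went from -2 to +5 N. Now open the fingers and rise.

```bash
python3 -m crank '[{"gripper":0.6,"travel":[0,0,0],"yaw":0},{"gripper":0.6,"travel":[0,0,0],"yaw":0},{"gripper":0.6,"travel":[0,0,0],"yaw":0},{"gripper":0.6,"travel":[0,0,0],"yaw":0},{"gripper":0.6,"travel":[0,0,0],"yaw":0},{"gripper":0.6,"travel":[0,0,0],"yaw":0},{"gripper":0.6,"travel":[0,0,0],"yaw":0},{"gripper":0.6,"travel":[0,0,0],"yaw":0}]'
python3 -m crank '[{"gripper":0.6,"travel":[0,0,0.02],"yaw":0},{"gripper":0.6,"travel":[0,0,0.06],"yaw":0},{"gripper":0.6,"travel":[0,0,0.12],"yaw":0},{"gripper":0.6,"travel":[0,0,0.18],"yaw":0},{"gripper":0.6,"travel":[0,0,0.24],"yaw":0},{"gripper":0.6,"travel":[0,0,0.28],"yaw":0},{"gripper":0.6,"travel":[0,0,0.28],"yaw":0},{"gripper":0.6,"travel":[0,0,0.28],"yaw":0}]'
python3 - <<'E'
from vis import *;from plant import status, capture
import pickle
c=capture("scene");si=capture("side");pickle.dump((c,si),open("s3.pkl","wb"))
cv2.imwrite("pics/s3.png",np.vstack([cv2.resize(x[:,:,::-1],(700,290)) for x in(c["img"][180:320,200:480],si["img"][150:262,230:450])]))
s=status.state();print(s["tool_pos"])
def red(c,b):
    h=cv2.cvtColor(c["img"],cv2.COLOR_RGB2HSV);m=cv2.inRange(h,(0,170,80),(6,255,255))|cv2.inRange(h,(174,170,80),(180,255,255))
    n,l,st,ce=cv2.connectedComponentsWithStats(m)
    for i in range(1,n):
        if st[i,4]>5 and b[0]<ce[i,0]<b[2] and b[1]<ce[i,1]<b[3]:print(ce[i],st[i],ray(c,ce[i],96))
print(project(c,[[434,280,96]]),project(si,[[434,280,96]]))
red(c,(220,190,300,260));red(si,(320,200,420,270))
E
```

```text
t: 8.3
tool_pos: [491.6, -173.0, 104.1]
orientation: [[-0.999, -0.041, -0.0], [-0.041, 0.999, 0.0], [0.0, 0.0, -1.0]]
force: [0.4, -0.0, -0.5]
width: 73.9
finger_force: 0.0
t: 8.97
tool_pos: [491.7, -173.0, 245.4]
orientation: [[-0.999, -0.041, 0.002], [-0.041, 0.999, -0.001], [-0.002, -0.001, -1.0]]
force: [-0.2, -0.2, -1.0]
width: 76.0
finger_force: 0.0
[ 491.17740563 -172.75375827  243.51580571]
[[258.54471884 215.14535323]] [[380.36684355 219.71846132]]
[258.5        215.14285714] [256 212   6   7  28] [433.91716095 280.13405999  96.        ]
[380.63414634 219.24390244] [377 216   8   7  41] [433.37239983 276.63069265  96.        ]
[321.42857143 265.28571429] [320 264   4   3   7] [572.72253353 565.4914974   96.        ]
```

View pics/s3.png

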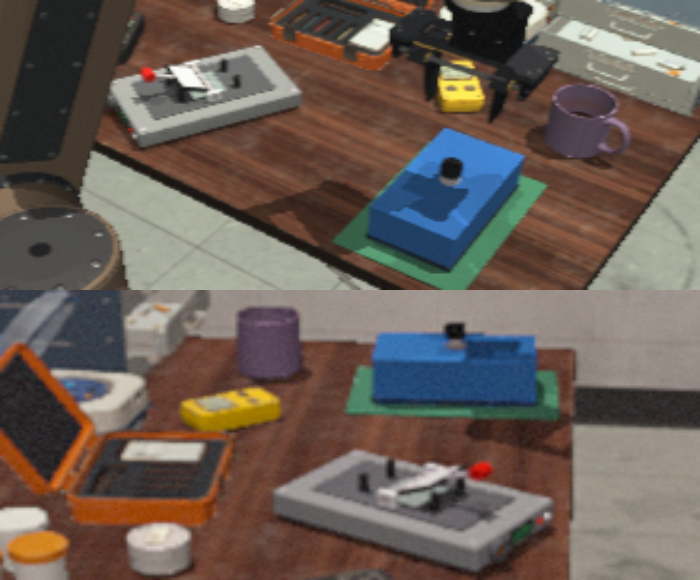

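The cover stands centred on the mat, with its knob free. The red knob lies where predicted, (434,280,96). I'll move above it with the pads closing along the tester's y.

```bash
python3 -m crank '[{"gripper":0.2,"travel":[-0.01,0.08,0],"yaw":-0.02},{"gripper":0.2,"travel":[-0.02,0.16,0],"yaw":-0.05},{"gripper":0.2,"travel":[-0.03,0.24,0],"yaw":-0.08},{"gripper":0.2,"travel":[-0.04,0.32,0],"yaw":-0.11},{"gripper":0.2,"travel":[-0.05,0.4,0],"yaw":-0.14},{"gripper":0.2,"travel":[-0.06,0.48,0],"yaw":-0.17},{"gripper":0.2,"travel":[-0.07,0.56,0],"yaw":-0.2},{"gripper":0.2,"travel":[-0.08,0.64,0],"yaw":-0.23},{"gripper":0.2,"travel":[-0.09,0.7,0],"yaw":-0.26},{"gripper":0.2,"travel":[-0.1,0.75,0],"yaw":-0.27}]'
python3 -m crank '[{"gripper":0.2,"travel":[-0.01,0.08,0],"yaw":0},{"gripper":0.2,"travel":[-0.015,0.15,0],"yaw":0},{"gripper":0.2,"travel":[-0.015,0.156,0],"yaw":0},{"gripper":0.2,"travel":[-0.015,0.156,0],"yaw":0},{"gripper":0.2,"travel":[-0.015,0.156,0],"yaw":0},{"gripper":0.2,"travel":[-0.015,0.156,0],"yaw":0},{"gripper":0.2,"travel":[-0.015,0.156,0],"yaw":0}]'
python3 - <<'E'
from vis import *;from plant import status, capture
c=capture("wrist");cv2.imwrite("pics/w4.png",c["img"][:,:,::-1]);s=status.state();print(s["tool_pos"],s["q"][5])
h=cv2.cvtColor(c["img"],cv2.COLOR_RGB2HSV);m=cv2.inRange(h,(0,150,60),(8,255,255))|cv2.inRange(h,(174,150,60),(180,255,255))
n,l,st,ce=cv2.connectedComponentsWithStats(m)
for i in range(1,n):
    if st[i,4]>30:print(ce[i],st[i],ray(c,ce[i],96))
print(project(c,[[433.8,280.3,96]]))
E
```

```text
t: 9.9
tool_pos: [440.5, 204.2, 242.9]
orientation: [[-0.877, 0.48, -0.002], [0.48, 0.877, -0.0], [0.002, -0.001, -1.0]]
force: [1.0, -0.2, 0.0]
width: 57.2
finger_force: 0.0
t: 10.48
tool_pos: [434.3, 278.9, 243.9]
orientation: [[-0.877, 0.48, -0.0], [0.48, 0.877, -0.0], [0.0, -0.0, -1.0]]
force: [0.2, -0.0, -0.5]
width: 57.0
finger_force: 0.0
[434.38324445 278.99346494 244.04123355] -0.6274653020200597
[635.36538462  23.44230769] [627  15  13  15 104] [436.01151389 561.81525292  96.        ]
[317.19318182 188.45227273] [306 179  23  20 440] [433.07511505 280.2273474   96.        ]
[544.5        215.05102041] [536 200  23  25  98] [551.43625877 446.51067526  96.        ]
[[317.66193394 189.12300926]]
```

View pics/w4.png

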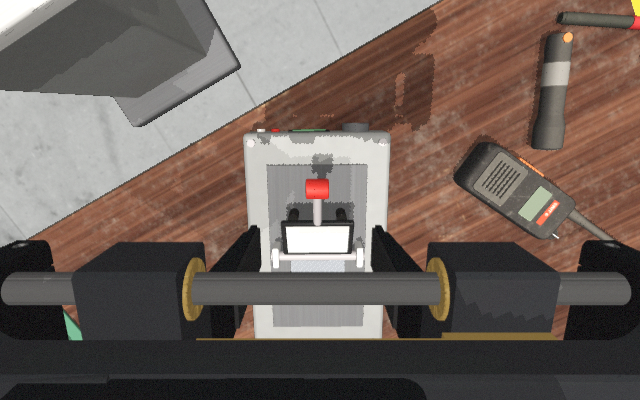

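Red knob at pixel (317,188) → (433,280,96), as predicted. Descend and grip.

```bash
python3 -m crank '[{"gripper":0,"travel":[-0.002,0.003,-0.06],"yaw":0},{"gripper":0,"travel":[-0.002,0.003,-0.13],"yaw":0},{"gripper":0,"travel":[-0.002,0.003,-0.2],"yaw":0},{"gripper":0,"travel":[-0.002,0.003,-0.25],"yaw":0},{"gripper":0,"travel":[-0.002,0.003,-0.28],"yaw":0},{"gripper":0,"travel":[-0.002,0.003,-0.293],"yaw":0},{"gripper":0,"travel":[-0.002,0.003,-0.293],"yaw":0},{"gripper":0,"travel":[-0.002,0.003,-0.293],"yaw":0},{"gripper":0,"travel":[-0.002,0.003,-0.293],"yaw":0}]' 12
python3 -m crank '[{"gripper":-1,"travel":[0,0,0],"yaw":0},{"gripper":-1,"travel":[0,0,0],"yaw":0},{"gripper":-1,"travel":[0,0,0],"yaw":0},{"gripper":-1,"travel":[0,0,0],"yaw":0},{"gripper":-1,"travel":[0,0,0],"yaw":0},{"gripper":-1,"travel":[0,0,0],"yaw":0},{"gripper":-1,"travel":[0,0,0],"yaw":0},{"gripper":-1,"travel":[0,0,0],"yaw":0}]' 12
```

```text
t: 11.28
tool_pos: [433.7, 281.6, 98.8]
orientation: [[-0.878, 0.479, 0.002], [0.479, 0.878, 0.001], [-0.001, 0.002, -1.0]]
force: [0.2, 0.5, -0.2]
width: 47.5
finger_force: 0.0
t: 11.95
tool_pos: [432.8, 281.1, 97.8]
orientation: [[-0.878, 0.478, -0.001], [0.478, 0.878, -0.001], [0.0, -0.001, -1.0]]
force: [-2.1, -5.5, 5.0]
width: 20.3
finger_force: 12.0
```

Gripped at 20 mm width. Swing along the arc (radius 90 mm about the hinge), first half.

```bash
python3 -m crank '[{"gripper":-1,"travel":[0.004,-0.002,0.008],"yaw":0},{"gripper":-1,"travel":[0.008,-0.004,0.016],"yaw":0},{"gripper":-1,"travel":[0.012,-0.007,0.023],"yaw":0},{"gripper":-1,"travel":[0.017,-0.009,0.03],"yaw":0},{"gripper":-1,"travel":[0.022,-0.012,0.037],"yaw":0},{"gripper":-1,"travel":[0.0275,-0.015,0.044],"yaw":0},{"gripper":-1,"travel":[0.039,-0.021,0.056],"yaw":0},{"gripper":-1,"travel":[0.052,-0.028,0.067],"yaw":0},{"gripper":-1,"travel":[0.052,-0.028,0.067],"yaw":0},{"gripper":-1,"travel":[0.052,-0.028,0.067],"yaw":0}]' 12
```

```text
t: 12.78
tool_pos: [459.5, 266.8, 131.8]
orientation: [[-0.878, 0.479, -0.0], [0.479, 0.878, -0.0], [-0.0, -0.0, -1.0]]
force: [-3.8, -5.6, 0.7]
width: 19.8
finger_force: 12.0
```

```bash
python3 -m crank '[{"gripper":-1,"travel":[0.0135,-0.0075,0.0095],"yaw":0},{"gripper":-1,"travel":[0.028,-0.015,0.017],"yaw":0},{"gripper":-1,"travel":[0.0425,-0.023,0.0235],"yaw":0},{"gripper":-1,"travel":[0.058,-0.0315,0.028],"yaw":0},{"gripper":-1,"travel":[0.0735,-0.04,0.0305],"yaw":0},{"gripper":-1,"travel":[0.082,-0.0445,0.031],"yaw":0},{"gripper":-1,"travel":[0.089,-0.0485,0.0315],"yaw":0},{"gripper":-1,"travel":[0.089,-0.0485,0.0315],"yaw":0},{"gripper":-1,"travel":[0.089,-0.0485,0.0315],"yaw":0},{"gripper":-1,"travel":[0.089,-0.0485,0.0315],"yaw":0}]' 12
python3 - <<'E'
from vis import *;from plant import status, capture
im=[]
c=capture("scene");si=capture("side");w=capture("wrist")
s=status.state();print(s["tool_pos"],s["finger_force"])
for n,c in(("sc",c),("si",si),("w",w)):
    h=cv2.cvtColor(c["img"],cv2.COLOR_RGB2HSV);m=cv2.inRange(h,(0,150,60),(8,255,255))|cv2.inRange(h,(174,150,60),(180,255,255))
    k,l,st,ce=cv2.connectedComponentsWithStats(m)
    e=project(c,[[504,242,145]])[0];print(n,"expected",e)
    for i in range(1,k):
        if st[i,4]>4 and np.hypot(*(ce[i]-e))<40:print(ce[i],st[i,4],ray(c,ce[i],145))
    u,v=e.astype(int)
    if n!="w":im.append(cv2.resize(c["img"][v-45:v+45,u-60:u+60,::-1],(390,292)))
cv2.imwrite("pics/s5.png",np.vstack([np.hstack(im),cv2.resize(w["img"][80:320,:,::-1],(780,292))]))
E
```

```text
t: 13.62
tool_pos: [504.5, 242.6, 147.6]
orientation: [[-0.878, 0.479, 0.001], [0.479, 0.878, -0.0], [-0.001, 0.0, -1.0]]
force: [-2.8, -5.3, 0.1]
width: 19.8
finger_force: 12.0
[504.41139215 242.65593109 147.59255791] 11.999669373035431
sc expected [279.17119349 198.20978707]
[276.57142857 198.28571429] 7 [498.27137857 248.97533551 145.        ]
si expected [359.41659197 199.31261232]
[361.62962963 199.07407407] 27 [497.20669645 239.34974941 145.        ]
w expected [315.65796325 259.37825607]
[315.3879027  254.17422748] 1521 [501.59786103 243.15973698 145.        ]
```

View pics/s5.png

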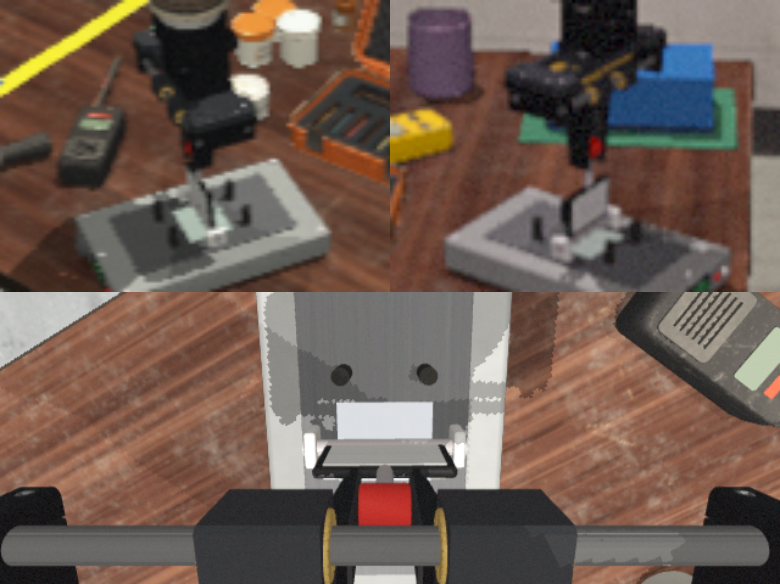

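Flap looks upright in both views. I'll check its angle from the wrist view with the knob's silhouette and the mirror plate's tip edge.

```bash
python3 - <<'E'
from vis import *;from plant import status, capture
c=capture("wrist");h=cv2.cvtColor(c["img"],cv2.COLOR_RGB2HSV);m=cv2.inRange(h,(0,150,60),(8,255,255))|cv2.inRange(h,(174,150,60),(180,255,255))
col=np.where(m[200:330,316])[0]+200;print("red rows",col.min(),col.max())
xt=np.array([.878,-.479,0]);z=np.array([0,0,1]);H=np.array([504,242,55.])
for th in(1.0,1.05,1.1,1.15,1.2):
    a=th-1.1;k=H+90*(np.sin(a)*xt+np.cos(a)*z);t=np.linspace(0,6.28,100)[:,None]
    r=project(c,k+9*(np.cos(t)*xt+np.sin(t)*z))[:,1];print(th,r.min(),r.max())
s=status.state();print(s["t"],s["finger_force"],s["tool_pos"])
E
```

```text
red rows 237 271
1.0 222.15664584462107 260.746770970512
1.05 231.36410979297568 269.9167416351949
1.1 240.33626407645212 278.79768811691736
1.15 249.0014254229575 287.3646605302811
1.2 257.32166488615223 295.54163908871146
13.8167 11.999768614768982 [504.39484809 242.64815931 147.61133228]
```

Angle is about 1.08–1.11 rad, within tolerance. Hold briefly, then hand in.

```bash
python3 -m crank '[{"gripper":-1,"travel":[0,0,0],"yaw":0},{"gripper":-1,"travel":[0,0,0],"yaw":0},{"gripper":-1,"travel":[0,0,0],"yaw":0},{"gripper":-1,"travel":[0,0,0],"yaw":0},{"gripper":-1,"travel":[0,0,0],"yaw":0},{"gripper":-1,"travel":[0,0,0],"yaw":0}]' 12
python3 -c "
from plant import close_job
print(close_job())"
```

```text
t: 14.32
tool_pos: [504.4, 242.6, 147.6]
orientation: [[-0.878, 0.478, 0.001], [0.478, 0.878, -0.0], [-0.001, 0.0, -1.0]]
force: [-2.6, -5.5, 0.8]
width: 19.6
finger_force: 12.0
the job is handed in; nothing more can be done
None
```

I handed the job in at about 14.3 s: the cover stands upright in the middle of the mat, let go, and the gripper holds the red knob at 12 N with the flap at about 1.08–1.11 rad (1.1 is upright); the hand-in returned no verdict.

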